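# Load the slide stage and index it at the detent

### The arm

A 7-joint arm with a two-finger parallel gripper is mounted at the origin on the work surface. World frame = base frame: x ahead of the robot, y to its left, z up, the work surface at z = 0. Lengths are in m, angles in rad, forces in N, time in s.
With the tool pointing down it reaches from about 0.4 to 0.875 m from the base axis. Payload 4.4 kg.
Tool frame: the origin (TCP) lies at the very end of the fingers, on their centre line; the grasp point (between the pads) lies 19 mm behind it; z points along the fingers, y is the direction in which the jaws open and shut (so a half turn about z gives the same grasp; the last joint's range is limited). The gripper opens to 85 mm and grips with 20 to 120 N. Pads are 22 mm wide; open, the fingers measure 114 mm over their backs; the gripper's body (76 mm by 85 mm) begins 54 mm behind the grasp point. The pads swing forward as they close: fully open they stand 13 mm farther back than shut.
Start: joints at [-1.265, 0.628, 0.038, 1.517, -0.027, 0.996, -0.02], TCP at [0.236, 0.606, 0.231] pointing down, gripper open.
Joint ranges: [-3.06, 3.06], [-0.37, 2.12], [-1.25, 1.32], [0.18, 2.47], [-1.1, 4.24], [0.23, 1.98], [-2.94, 2.94]. Speed limits (rad/s): [2.57, 2.57, 3.14, 3.14, 3.14, 3.14, 3.14].

### API

Orientations are given as [roll, pitch, yaw] about the fixed x, y, z axes, in that order (R = Rz(yaw) Ry(pitch) Rx(roll)).
In Python, from workcell import state, snapshot, job_done gives the robot as it stands.
- The arm moves only by the tool send_rows, never from a script. Its argument "rows" is one flat list of numbers, 7 for each row, row after row: the shift along the tool's x, y, z in m, then the turn, a rotation vector about the tool's x, y, z in rad, then the finger opening in m, from 0 to 0.0854. A call has 1 to 12 rows; each row shifts and turns the commanded pose from where the row before left it, along the tool's axes as they then stand; what a row does not reach is not made up. A row lasts 1/12 s, in which the tool goes at most 41.7 mm and 7.16 degrees, less where a joint would pass 70% of its speed; a pose out of reach is approached as far as the arm can. A call is refused whole if a number of a shift passes 0.0417 or a number of a turn 0.125, either way. A call with a gripper value outside its range is refused whole. The fingers move at their own pace and stop on an object; "grip_force" is the grip in N (left out, the last holds). Time passes only in rows, so rows that do not move let the fingers close. It gives the time, the measured TCP pose, the force and the opening at its end, in the units of the state.
- state(): the state, without advancing time (a new reading comes with each control period).
- snapshot(name): name is "scene" or "top" or "wrist"; returns a dict with "color" (384x512x3 uint8, blue, green, red), "K" (3x3 intrinsics, pixels), "view" (4x4, takes a point from world to camera coordinates); the wrist camera has in their place "hand_eye" (4x4, takes a point from camera to tool coordinates, whose origin is the TCP and whose axes are the flange's). Camera axes: x right, y down, z forward; pixel columns grow to the right and rows downward; lengths in m; the calibration is good to about 2 mm. A picture is of the moment at which its call begins: read the wrist's pose just before it. There is no depth.
- job_done(): hands the job in, once; it reports no verdict.
The state is a dict: "time_s": time; "joint_positions": joint angles; "joint_vel": joint speeds; "joint_efforts": joint torques, N m; "position": TCP position; "tcp_rot": TCP orientation; "ft_force": force on the tool from outside, world axes, zero at the start; "ft_torque": the same for the moment, N m; "width": opening from 0.0 (shut) to 1.0 (fully open).
Only numpy, scipy, OpenCV 4.12 (cv2) and the standard library are available. Lean on these libraries where they do the work, as an engineer would, in place of code of your own. Each camera call takes 0.05 s, during which the arm holds its last target. There are 200 camera calls.

### The job

With the carriage still at its loading end, stack the closed grey case squarely in the middle of the black carriage plate, and the closed blue case squarely in the middle on top of it, and let go of them. Then take the orange handle and slide the carriage along its rail towards the red marker until you feel the spring ball drop into its notch, and finish while still holding the handle there, the ball in the notch and the column still square. Leave the yellow case and everything else on the table alone.

Things in the scene. Friction and masses are not known exactly. Their poses are not given: they have to be found in the camera images.
- rail: aluminium slide rail fixed to the table, 460 long x 40 wide x 26 high, black end blocks 40 high. Origin: middle of its underside. Its x axis runs along the rail in the direction in which the carriage is to travel; z up.
- carriage (a joint): travel of the grey carriage along the rail's x axis, metres: 0 at the loading end stop, 0.17 at the far end stop (a hard stop, not the notch). It starts between 0 and 0.025 and counts as at the loading end below 0.055. The carriage runs on the rail with about 1.5 N of friction and stays where it is left.
- plate: black rectangular plate on the carriage, 100 x 72 x 8 thick, flat top without rims. Origin: centre of its underside, so the top surface, on which the column stands, is 8 mm above it (48 mm above the table). Its x axis is its long side, parallel to the rail. The origin lies 60 mm from the rail's middle against the travel direction at carriage travel 0.
- handle: orange upright square grip 24 x 24 x 54 high, on a 16 mm round steel stem on the carriage, 125 mm behind the plate's centre (on the rail's -x side). Origin: foot of the stem, 41 mm above the table; x along the rail. The orange part spans 46 to 100 mm above the origin, so its top is 141 mm above the table, higher than the finished column (124 mm).
- handle_grip (a point): the point to grip on the orange handle: on its axis, 118 mm above the table, 23 mm below its top. Axes as the rail's.
- plunger (a joint): drop of the spring ball plunger on the carriage, metres: about 0.0005 while the ball rides on the flat steel strip beside the rail, about 0.0032 when it sits fully in the notch. The ball starts to fall 6 mm before the centre of the notch, pulling the carriage forward with up to about 5 N; once in, it takes about 8 to 10 N along the rail (with the friction) to push it out again on either side.
- ball (a point): the underside of the plunger's ball while it rides, on the carriage: 65 mm behind the plate's centre and 52 mm to the rail's -y side, under a small black round knob. 24 mm above the table.
- marker: red block 14 (along the rail) x 12 x 30 high beside the steel strip on the rail's -y side; its origin lies on the rail's centre line at the table, its x axis along the rail, the block itself 66 mm to the -y side. The notch, a shallow groove 12 mm wide across the strip, lies within 6 mm of the marker's origin along the rail, before or after it: feel for it. The strip has this one notch only.
- case_grey_mid (a point): centre (half-way up) of the closed grey plastic case, 90 long (x) x 62 wide (y) x 42 high, 0.25 to 0.5 kg, paper label on top. Goes first, long side along the plate's long side, either way round.
- case_blue_mid (a point): centre (half-way up) of the closed blue plastic case, 78 long (x) x 54 wide (y) x 34 high, 0.14 to 0.28 kg, paper label on top. Goes on top of the grey case, long sides parallel, either way round.
- case_grey: the same grey case, origin at the centre of its underside.
- case_blue: the same blue case, origin at the centre of its underside.
- case_yellow: closed yellow case, 84 long (x) x 58 wide x 38 high, standing in the row with the other two; not wanted, leave alone. Origin: centre of its underside.
- bottle: bystander: bottle with a red cap, 60 across, 170 high. Origin: centre of its underside.
- specimen: bystander: upright steel cylinder, 44 across, 90 high. Origin: centre of its underside.
- mug: bystander: white mug, 80 across, 90 high. Origin: centre of its underside.
- screwdriver: bystander: screwdriver lying on the table.
- dot_target: bystander: white calibration plate with black dots, 90 x 90 x 8, lying to the right (-y) of the row of cases. Origin: centre of its underside.

How it is judged:
By the outcome, as a careful person would: the job done as asked, in the order asked, and still so for the second after the job is handed in, while the arm keeps its last pose, push and grip.
It also fails if it takes over 69 s, if anything falls off the work surface, if the arm or the gripper's body presses on something with over 40 N, if the wrist force passes 120 N, or if a joint passes its speed limit or range.

## Working session

There is one attempt and no reset: what is moved stays moved. The work goes in short steps, Python scripts to look and compute and a tool call to move; the robot and the scene stay as the last step left them, time stands still between calls to the robot, and variables do not carry over. Pictures are saved under pics/ and viewed, about 8 in all and at most 12, crops included, and the job is handed in when it is done.

Besides the shell and the picture viewer there is one more tool, called after "Call:" as name(argument=value, ...) on one line, values as JSON. send_rows: Moves the arm, as the interface text tells. Its arguments: {"type":"object","properties":{"rows":{"type":"array","items":{"type":"number"}},"grip_force":{"type":"number"}},"required":["rows"]}

```bash
mkdir -p pics; ls; python3 - <<'E'
from workcell import state,snapshot
import cv2,numpy as np
s=state();print(s['time_s'],s['position'],s['tcp_rot'],s['width'])
for n in ('top','scene'):
    d=snapshot(n);cv2.imwrite(f'pics/{n}0.png',d['color']);np.savez(f'{n}.npz',K=d['K'],view=d['view']);print(d['K'],d['view'])
a=cv2.imread('pics/top0.png');b=cv2.imread('pics/scene0.png')
cv2.imwrite('pics/a.png',cv2.resize(a,(800,600),interpolation=cv2.INTER_CUBIC))
cv2.imwrite('pics/b.png',cv2.resize(b,(800,600),interpolation=cv2.INTER_CUBIC))
E
```

```text
pics
0.0 [0.23586922 0.60499064 0.23035882] [-3.13961686e+00  8.35147404e-06  2.76978819e+00] 0.998244749356343
[[363.50568105   0.         259.87056266]
 [  0.         363.50568105 188.13399634]
 [  0.           0.           1.        ]] [[ 0.00595126 -0.99996851  0.00525064 -0.02441062]
 [-0.98378006 -0.00679612 -0.17925014  0.54865307]
 [ 0.17928018 -0.00409872 -0.98378952  1.35145695]
 [ 0.          0.          0.          1.        ]]
[[453.81166566   0.         260.83122212]
 [  0.         453.81166566 192.15028013]
 [  0.           0.           1.        ]] [[-0.77522609  0.63165975 -0.00552012  0.42798964]
 [ 0.3350212   0.4037264  -0.85133177 -0.07444855]
 [-0.5355234  -0.66182396 -0.52459865  1.69012014]
 [ 0.          0.          0.          1.        ]]
```

View pics/a.png

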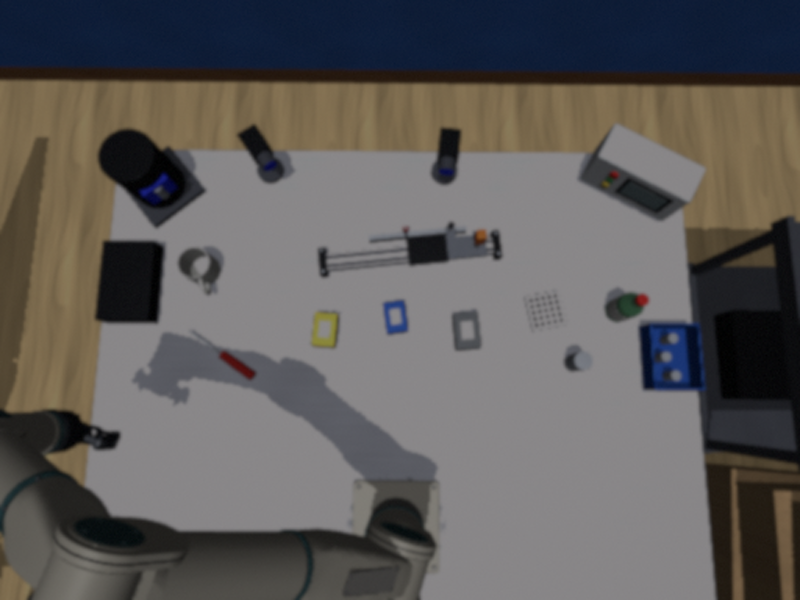

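View pics/b.png

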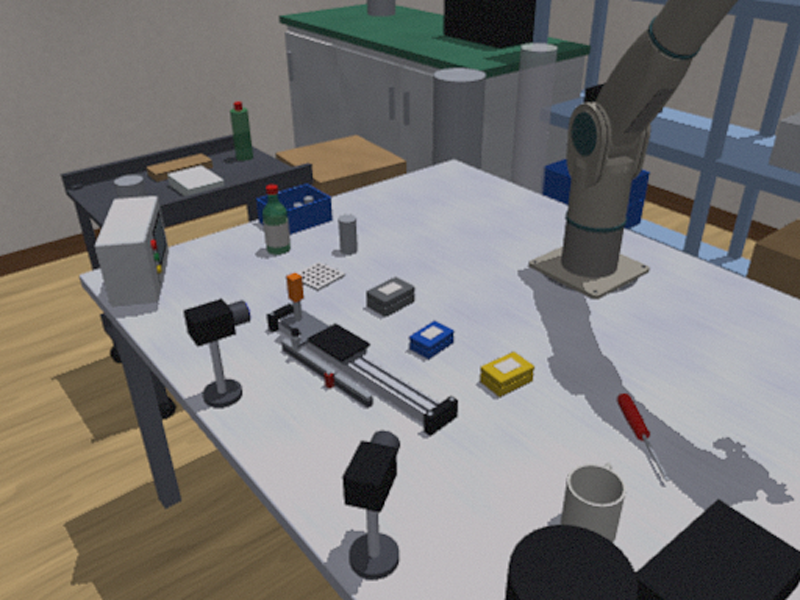

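```bash
cat > h.py <<'E'
import numpy as np,cv2
from scipy.spatial.transform import Rotation as R
from workcell import state,snapshot
def bp(K,T,px,z):   # T: cam->world
    d=T[:3,:3]@np.linalg.solve(K,[px[0],px[1],1]);return T[:3,3]+d*(z-T[2,3])/d[2]
def tcpT(s):
    T=np.eye(4);T[:3,:3]=R.from_euler('xyz',s['tcp_rot']).as_matrix();T[:3,3]=s['position'];return T
def wrist(name):
    s=state();d=snapshot('wrist');T=tcpT(s)@d['hand_eye'];cv2.imwrite(f'pics/{name}.png',d['color'])
    np.savez(f'{name}.npz',K=d['K'],T=T);return d
def move(dst,yaw,s=None):
    "shift (tool axes) and turn to reach dst, tool down, yaw"
    s=s or state();T=tcpT(s);G=R.from_euler('xyz',[np.pi,0,yaw])
    print('shift',np.round(T[:3,:3].T@(np.array(dst)-T[:3,3]),4),'rotvec',np.round((R.from_matrix(T[:3,:3]).inv()*G).as_rotvec(),4))
E
python3 - <<'E'
from h import *
f=np.load('top.npz');T=np.linalg.inv(f['view'])
for n,p,z in [('grey',(466,329),.042),('blue',(395.5,316.5),.034),('yellow',(325,329),.038),('plate',(428,248),.048),('handle',(480,237),.141),('endL',(323,262),.04),('endR',(497,244),.04),('marker',(406,231),.03),('bottle',(641,300),.17),('mug',(205,265),.09)]:
    print(n,np.round(bp(f['K'],T,np.array(p)*.64,z),3))
d=snapshot('wrist');print(d['K'],d['hand_eye']);print(R.from_euler('xyz',state()['tcp_rot']).as_matrix())
E
```

```text
grey [ 0.464 -0.169  0.042]
blue [0.495 0.005 0.034]
yellow [0.462 0.178 0.038]
plate [ 0.667 -0.075  0.048]
handle [ 0.669 -0.193  0.141]
endL [0.631 0.188 0.04 ]
endR [ 0.68 -0.25  0.04]
marker [ 0.716 -0.02   0.03 ]
bottle [ 0.517 -0.55   0.17 ]
mug [0.609 0.465 0.09 ]
[[297.97029522   0.         260.54748846]
 [  0.         297.97029522 187.4360629 ]
 [  0.           0.           1.        ]] [[-2.60079824e-04 -9.45032204e-01 -3.26977164e-01  8.38879698e-02]
 [ 9.99999827e-01 -4.18512611e-04  4.14182183e-04  3.06226680e-04]
 [-5.28259568e-04 -3.26976999e-01  9.45032149e-01 -1.43312980e-01]
 [ 0.00000000e+00  0.00000000e+00  0.00000000e+00  1.00000000e+00]]
[[-9.31691907e-01  3.63249153e-01 -4.93817929e-04]
 [ 3.63249488e-01  9.31690994e-01 -1.30387638e-03]
 [-1.35462722e-05 -1.39419018e-03 -9.99999028e-01]]
```

Call:
send_rows(rows=[0,0,-0.03,0,0,-0.093,0.0854,0,0,-0.03,0,0,-0.093,0.0854,0,0,-0.03,0,0,-0.093,0.0854,0,0,-0.03,0,0,-0.093,0.0854,-0.013,-0.038,0,0,0,0,0.0854,-0.013,-0.038,0,0,0,0,0.0854,-0.013,-0.038,0,0,0,0,0.0854,-0.013,-0.038,0,0,0,0,0.0854,-0.013,-0.038,0,0,0,0,0.0854,-0.013,-0.038,0,0,0,0,0.0854,-0.013,-0.038,0,0,0,0,0.0854,-0.013,-0.038,0,0,0,0,0.0854])

```text
time_s: 1.15
position: [0.3403, 0.2995, 0.3512]
tcp_rot: [-3.142, -0.0, -3.141]
ft_force: [1.4, 0.3, 0.1]
width: 1.004
```

Call:
send_rows(rows=[-0.0145,-0.036,0,0,0,0,0.0854,-0.0145,-0.036,0,0,0,0,0.0854,-0.0145,-0.036,0,0,0,0,0.0854,-0.0145,-0.036,0,0,0,0,0.0854,-0.0145,-0.036,0,0,0,0,0.0854,-0.0145,-0.036,0,0,0,0,0.0854,-0.0145,-0.036,0,0,0,0,0.0854,-0.0145,-0.036,0,0,0,0,0.0854,-0.0145,-0.036,0,0,0,0,0.0854,-0.0145,-0.036,0,0,0,0,0.0854,-0.0145,-0.036,0,0,0,0,0.0854])

```text
time_s: 2.07
position: [0.4999, -0.0961, 0.3513]
tcp_rot: [3.141, -0.0, -3.141]
ft_force: [0.8, -0.3, 0.3]
width: 0.998
```

Call:
send_rows(rows=[0,0,0,0,0,0,0.0854,0,0,0,0,0,0,0.0854,0,0,0,0,0,0,0.0854])

```text
time_s: 2.32
position: [0.4994, -0.0938, 0.3509]
tcp_rot: [3.141, -0.001, -3.142]
ft_force: [-0.9, -0.2, 1.0]
width: 1.003
```

```bash
python3 - <<'E'
from h import *
d=wrist('w1');s=state();print(s['position'],s['tcp_rot'],s['joint_positions'],s['time_s'])
cv2.imwrite('pics/w1b.png',cv2.resize(d['color'],(800,600),interpolation=cv2.INTER_CUBIC))
E
```

```text
[ 0.49936777 -0.09303922  0.3509945 ] [ 3.14056288e+00 -9.25715243e-04 -3.13991700e+00] [-0.0841872   0.30799326  0.28986254  1.73635344 -0.09770162  1.11235434
  1.80865498] 2.3667
```

View pics/w1b.png

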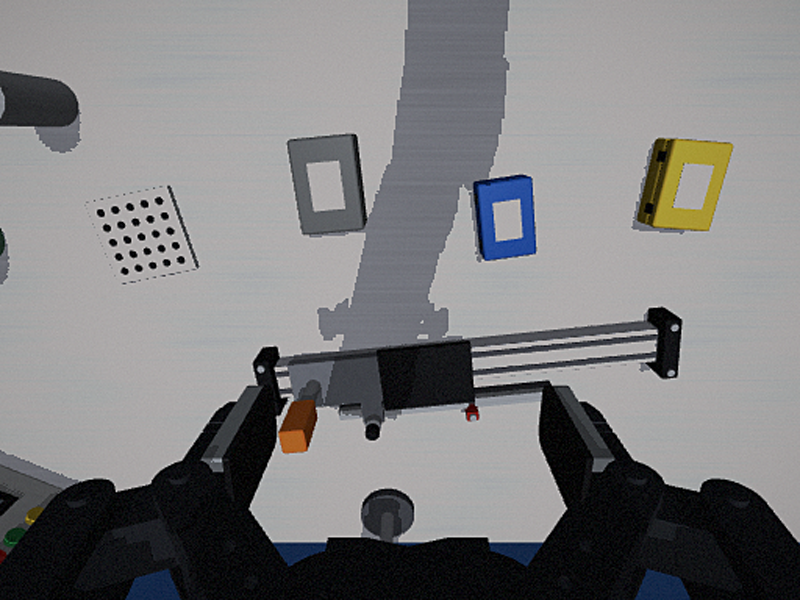

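```bash
python3 - <<'E'
from h import *
a=cv2.imread('pics/w1.png')
# crops in native px: grey x[180,240] y[80,155]; blue x[296,350] y[108,170]; rail x[155,445] y[190,290]
def c(x0,y0,w,h,k): return cv2.resize(a[y0:y0+h,x0:x0+w],None,fx=k,fy=k,interpolation=cv2.INTER_CUBIC)
g=c(178,80,66,75,4);b=c(296,105,66,75,4);m=np.zeros((600,800,3),np.uint8)
m[:300,:264]=g;m[:300,280:544]=b
m[300:600]=cv2.resize(a[205:295,160:400],(800,300),interpolation=cv2.INTER_CUBIC)
m=cv2.convertScaleAbs(m,alpha=1.5);cv2.imwrite('pics/w1c.png',m)
E
```

```text
(no output)
```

View pics/w1c.png

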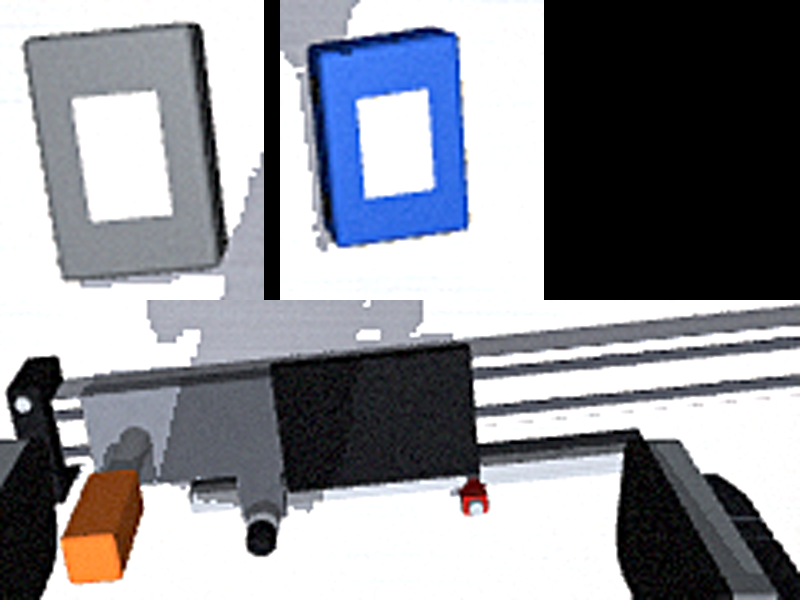

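```bash
cat > m.py <<'E'
from h import *
def fit(K,T,px,z,L,W,n):
    P=np.array([bp(K,T,p,z)[:2] for p in px]);c=P.mean(0)
    e=[np.linalg.norm(P[(i+1)%4]-P[i]) for i in range(4)]
    u=(P[(2)]-P[1]+P[3]-P[0]);v=(P[1]-P[0]+P[2]-P[3])
    print(n,np.round(c,4),'edges',np.round(np.array(e)*1000,1),'dir03',round(np.degrees(np.arctan2(u[1],u[0])),1),'dir01',round(np.degrees(np.arctan2(v[1],v[0])),1))
    return P
E
python3 - <<'E'
from m import *
f=np.load('w1.npz');K,T=f['K'],f['T'];print(T[:3,3])
A=lambda l,k,o:[np.array(p)*k+o for p in l]
fit(K,T,A([(25,38),(190,26),(222,264),(62,279)],.25,(178,80)),.042,0,0,'grey')
fit(K,T,A([(72,99),(157,91),(173,214),(90,223)],.25,(178,80)),.042,0,0,'grey label')
o=(296-70,105)
fit(K,T,A([(322,57),(460,40),(468,228),(338,245)],.25,o),.034,0,0,'blue')
fit(K,T,A([(357,99),(432,89),(436,188),(363,200)],.25,o),.034,0,0,'blue label')
o=(160,115)
fit(K,T,A([(271,363),(468,344),(474,476),(286,490)],.3,o),.048,0,0,'plate')
fit(K,T,A([(63,540),(112,533),(122,576),(70,582)],.3,o),.141,0,0,'handle')
print(bp(K,T,np.array((474,492))*.3+o,.03))
k=np.array((.64,.64))
for p in ((272,350),(263,352),(668,342),(656,310),(647,312)): print(p,bp(K,T,p*k,.04))
E
```

```text
[ 0.41573033 -0.09375707  0.49427623]
grey [ 0.4638 -0.1694] edges [59.8 86.8 62.  88.3] dir03 5.2 dir01 94.7
grey label [ 0.4646 -0.1703] edges [31.4 44.9 31.7 45.5] dir03 4.8 dir01 95.6
blue [0.4987 0.0072] edges [52.1 73.5 51.7 74.2] dir03 7.6 dir01 97.3
blue label [0.4986 0.0072] edges [28.7 38.7 28.8 39.7] dir03 6.9 dir01 98.6
plate [ 0.6653 -0.0733] edges [97.9 75.2 97.8 73.2] dir03 4.9 dir01 95.4
handle [ 0.679  -0.1962] edges [21.1 21.7 22.6 21.2] dir03 5.0 dir01 98.5
[ 0.71945854 -0.01803768  0.03      ]
(272, 350) [ 0.63741969 -0.2387932   0.04      ]
(263, 352) [ 0.63979539 -0.24872583  0.04      ]
(668, 342) [0.62828193 0.18641572 0.04      ]
(656, 310) [0.59151892 0.16714067 0.04      ]
(647, 312) [0.59375788 0.15809616 0.04      ]
```

Call:
send_rows(rows=[0,0,0,0,0,-0.089,0.0854,0.0053,-0.0092,0.0314,0,0,0,0.0854,0.0053,-0.0092,0.0314,0,0,0,0.0854,0.0053,-0.0092,0.0314,0,0,0,0.0854,0.0053,-0.0092,0.0314,0,0,0,0.0854,0.0053,-0.0092,0.0314,0,0,0,0.0854,0.0053,-0.0092,0.0314,0,0,0,0.0854,0.0053,-0.0092,0.0314,0,0,0,0.0854,0.0053,-0.0092,0.0314,0,0,0,0.0854,0,0,0,0,0,0,0.0854,0,0,0,0,0,0,0.0854,0,0,0,0,0,0,0.0854])

```text
time_s: 3.37
position: [0.4654, -0.1703, 0.1015]
tcp_rot: [3.142, 0.002, -3.051]
ft_force: [0.4, 0.6, 0.9]
width: 1.0
```

```bash
python3 - <<'E'
from m import *
d=wrist('w2');s=state();print(s['position'],s['tcp_rot'],s['time_s']);move([.464,-.170,.010],np.radians(185))
cv2.imwrite('pics/w2b.png',cv2.convertScaleAbs(cv2.resize(d['color'],(800,600),interpolation=cv2.INTER_CUBIC),alpha=1.3))
E
```

```text
[ 0.46590504 -0.17043906  0.10195965] [-3.14106595  0.00338087 -3.05036118] 3.4167
shift [0.0022 0.0007 0.092 ] rotvec [-0.0005  0.0034  0.004 ]
```

View pics/w2b.png

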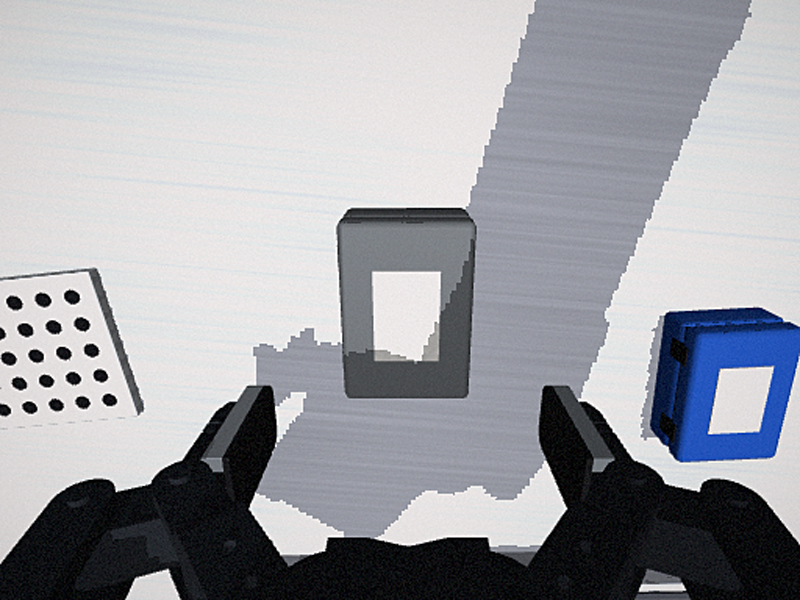

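```bash
python3 - <<'E'
from m import *
f=np.load('w2.npz');K,T=f['K'],f['T']
A=lambda l:[np.array(p)*.64 for p in l]
fit(K,T,A([(372,271),(441,271),(440,361),(373,361)]),.042,0,0,'label')
fit(K,T,A([(337,220),(475,221),(468,398),(346,398)]),.042,0,0,'grey')
fit(K,T,A([(717,367),(783,364),(763,433),(708,434)]),.034,0,0,'bluelabel')
E
```

```text
label [ 0.4643 -0.1705] edges [31.3 45.5 32.5 45.5] dir03 5.2 dir01 95.2
grey [ 0.4631 -0.1706] edges [60.3 89.  61.  89.4] dir03 5.5 dir01 95.0
bluelabel [0.4981 0.0084] edges [33.1 41.3 29.3 40.4] dir03 8.2 dir01 97.3
```

Call:
send_rows(rows=[0.001,0,0.023,0,0,0,0.0854,0.001,0,0.023,0,0,0,0.0854,0,0,0.023,0,0,0,0.0854,0,0,0.022,0,0,0,0.0854,0,0,0,0,0,0,0.0854,0,0,0,0,0,0,0.05,0,0,0,0,0,0,0.05,0,0,0,0,0,0,0.05,0,0,0,0,0,0,0.05,0,0,0,0,0,0,0.05,0,0,0,0,0,0,0.05], grip_force=50)

```text
time_s: 4.33
position: [0.4637, -0.1715, 0.0112]
tcp_rot: [-3.141, 0.004, -3.052]
ft_force: [-0.7, 1.5, 7.9]
width: 0.716
```

```bash
python3 - <<'E'
from h import *
s=state();print({k:np.round(v,4) for k,v in s.items()})
E
```

```text
{'time_s': np.float64(4.3333), 'joint_positions': array([ 0.2349,  0.791 ,  0.0943,  2.1014, -0.2689,  0.2565,  2.2222]), 'joint_vel': array([-0.0005,  0.0004,  0.0003,  0.003 ,  0.    ,  0.0006, -0.0004]), 'joint_efforts': array([ 6.56900e-01, -4.64698e+01,  2.57340e+00, -5.47200e+00,
        3.75000e-02, -3.05100e-01, -2.14000e-02]), 'position': array([ 0.4637, -0.1715,  0.0112]), 'tcp_rot': array([-3.1406,  0.0036, -3.0517]), 'ft_force': array([-0.7131,  1.5393,  7.8505]), 'ft_torque': array([0.1023, 0.0719, 0.0355]), 'width': np.float64(0.7163)}
```

Call:
send_rows(rows=[0,0,-0.02,0,0,0,0.05,0,0,-0.035,0,0,0,0.05,0,0,-0.035,0,0,0.06,0.05,0,0,-0.03,0,0,0.12,0.05,0,0,-0.03,0,0,0.12,0.05,0,0,-0.01,0,0,0.12,0.05,0,0,0,0,0,0.12,0.05,0,0,0,0,0,0.12,0.05,0,0,0,0,0,0.12,0.05,0,0,0,0,0,0.12,0.05,0,0,0,0,0,0.12,0.05,0,0,0,0,0,0.12,0.05])

```text
time_s: 5.33
position: [0.462, -0.171, 0.17]
tcp_rot: [3.14, -0.0, 2.085]
ft_force: [-0.1, 0.6, -4.1]
width: 0.718
```

Call:
send_rows(rows=[0,0,0,0,0,0.12,0.05,0,0,0,0,0,0.12,0.05,0,0,0,0,0,0.12,0.05,0,0,0,0,0,0.12,0.05,0,0,0,0,0,0.06,0.05,0,0,0,0,0,0,0.05,0,0,0,0,0,0,0.05])

```text
time_s: 5.92
position: [0.4621, -0.1711, 0.1696]
tcp_rot: [3.141, -0.001, 1.553]
ft_force: [1.1, 1.4, -3.4]
width: 0.715
```

```bash
python3 - <<'E'
from h import *
s=state();print({k:np.round(v,4) for k,v in s.items()});move([.6655,-.0735,.17],np.radians(96))
E
```

```text
{'time_s': np.float64(5.9167), 'joint_positions': array([-0.1902,  0.6063,  0.7422,  2.0269, -0.6099,  0.7393,  0.9145]), 'joint_vel': array([ 0.0101,  0.0003, -0.0097, -0.0009,  0.0033, -0.0032,  0.0032]), 'joint_efforts': array([-1.81900e-01, -4.32328e+01,  9.07350e+00, -1.34703e+01,
       -2.40000e-02,  2.05000e-02, -9.19000e-02]), 'position': array([ 0.4621, -0.1711,  0.1696]), 'tcp_rot': array([ 3.1410e+00, -6.0000e-04,  1.5532e+00]), 'ft_force': array([ 1.0939,  1.4309, -3.44  ]), 'ft_torque': array([-0.0578, -0.0253, -0.0116]), 'width': np.float64(0.7155)}
shift [ 1.011e-01  2.017e-01 -2.000e-04] rotvec [ 0.0006 -0.0006 -0.1223]
```

Call:
send_rows(rows=[0,0,0,0,0,-0.122,0.05,0.019,0.032,0,0,0,0,0.05,0.019,0.032,0,0,0,0,0.05,0.019,0.032,0,0,0,0,0.05,0.019,0.032,0,0,0,0,0.05,0,0,0,0,0,0,0.05,0,0,0,0,0,0,0.05,0,0,0,0,0,0,0.05])

```text
time_s: 6.58
position: [0.5809, -0.0832, 0.169]
tcp_rot: [-3.141, 0.0, 1.674]
ft_force: [-0.9, -0.0, -3.1]
width: 0.714
```

```bash
python3 - <<'E'
from m import *
d=wrist('w3');s=state();print(s['position'],s['tcp_rot'],s['time_s'])
cv2.imwrite('pics/w3b.png',cv2.convertScaleAbs(cv2.resize(d['color'],(800,600),interpolation=cv2.INTER_CUBIC),alpha=1.6))
E
```

```text
[ 0.58048949 -0.08393431  0.16921332] [-3.14060082e+00  1.06582733e-04  1.67206086e+00] 6.6333
```

View pics/w3b.png

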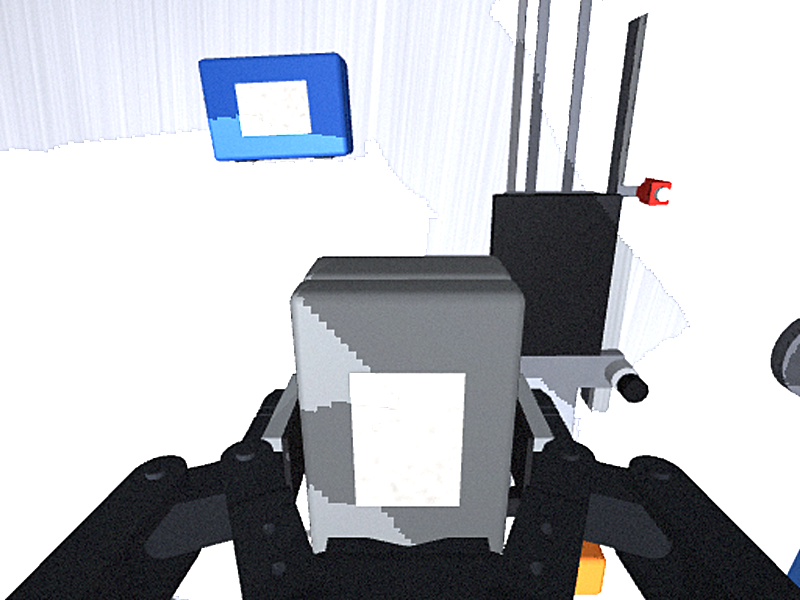

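```bash
python3 - <<'E'
from m import *
f=np.load('w3.npz');K,T=f['K'],f['T']
B=lambda p,z:bp(K,T,np.array(p)*.64,z)[:2]
TL,TR,BR=[B(p,.048) for p in ((493,194),(621,194),(602,356))]
print(TL,TR,BR,'w',np.linalg.norm(TR-TL),'l',np.linalg.norm(TR-BR),'c',(TL+BR)/2,'diag',np.linalg.norm(TL-BR),np.hypot(100,72))
ang=lambda v:np.degrees(np.arctan2(v[1],v[0]))
print(ang(TR-BR),ang(TR-TL))
fit(K,T,[np.array(p)*.64 for p in ((349,374),(466,374),(462,507),(354,507))],.2002,0,0,'label')
print('marker',B((658,190),.03))
for p in ((512,190),(519,0)),((533,190),(545,0)),((622,190),(646,15)): 
  a,b=[B(q,.026) for q in p];print('rail edge',a,b,ang(b-a))
fit(K,T,[np.array(p)*.64 for p in ((235,83),(308,81),(312,133),(243,137))],.034,0,0,'bluelabel')
E
```

```text
[ 0.62386616 -0.02682223] [ 0.6951003  -0.01945577] [ 0.70853843 -0.11920588] w 0.07161401384798867 l 0.10065122157974377 c [ 0.6662023  -0.07301406] diag 0.1253161304303836 123.2233744059949
97.67257693522352 5.904080587659266
label [ 0.5816 -0.0834] edges [31.7 45.4 32.7 45.4] dir03 -83.9 dir01 5.9
marker [ 0.72476458 -0.01626648]
rail edge [ 0.63915103 -0.02558404] [0.62530944 0.07334305] 97.9649525574702
rail edge [ 0.65177645 -0.02427847] [0.63913185 0.0747702 ] 97.27505645639411
rail edge [ 0.70527858 -0.01874591] [0.69471493 0.07343947] 96.53708522232422
bluelabel [0.498  0.0053] edges [40.  26.9 39.3 28.1] dir03 -82.5 dir01 8.2
```

Call:
send_rows(rows=[0,0,0,0,0,-0.012,0.05,0.001,0.0285,0,0,0,0,0.05,0,0.0285,0,0,0,0,0.05,0,0.0285,0,0,0,0,0.05,0,0,0.03,0,0,0,0.05,0,0,0.03,0,0,0,0.05,0,0,0.03,0,0,0,0.05,0,0,0.01,0,0,0,0.05,0,0,0.003,0,0,0,0.05,0,0,0,0,0,0,0.05,0,0,0,0,0,0,0.05])

```text
time_s: 7.55
position: [0.6676, -0.0732, 0.068]
tcp_rot: [3.139, 0.001, 1.684]
ft_force: [0.7, 0.2, -3.6]
width: 0.721
```

```bash
python3 - <<'E'
from h import *
s=state();print({k:np.round(v,4) for k,v in s.items() if 'j' not in k});move([.6653,-.0734,.059],np.radians(96.5))
E
```

```text
{'time_s': np.float64(7.55), 'position': array([ 0.6676, -0.0732,  0.068 ]), 'tcp_rot': array([3.1388e+00, 1.2000e-03, 1.6843e+00]), 'ft_force': array([ 0.6927,  0.2325, -3.5771]), 'ft_torque': array([ 0.0357, -0.0142,  0.0332]), 'width': np.float64(0.7209)}
shift [ 0.0001 -0.0024  0.009 ] rotvec [0.0028 0.0012 0.0001]
```

Call:
send_rows(rows=[0,-0.0022,0.003,0.002,0,0,0.05,0,0,0.002,0,0,0,0.05,0,0,0,0,0,0,0.05,0,0,0,0,0,0,0.05])

```text
time_s: 7.88
position: [0.6645, -0.0724, 0.0616]
tcp_rot: [-3.14, -0.0, 1.685]
ft_force: [0.4, -0.0, -3.1]
width: 0.716
```

```bash
python3 - <<'E'
from h import *
s=state();print({k:np.round(v,4) for k,v in s.items() if 'j' not in k});move([.6653,-.0734,.059],np.radians(96.5))
E
```

```text
{'time_s': np.float64(7.8833), 'position': array([ 0.6645, -0.0724,  0.0616]), 'tcp_rot': array([-3.1403e+00, -1.0000e-04,  1.6849e+00]), 'ft_force': array([ 0.3672, -0.0372, -3.0954]), 'ft_torque': array([-0.0152, -0.0078,  0.0076]), 'width': np.float64(0.7163)}
shift [-0.0011  0.0006  0.0026] rotvec [-0.0013 -0.0001  0.0007]
```

Noise about 1 mm. Lower in small steps until contact.

Call:
send_rows(rows=[-0.0005,0.0003,0.001,0,0,0,0.05,0,0,0.001,0,0,0,0.05,0,0,0.0005,0,0,0,0.05,0,0,0,0,0,0,0.05,0,0,0,0,0,0,0.05])

```text
time_s: 8.3
position: [0.665, -0.073, 0.0593]
tcp_rot: [-3.14, 0.0, 1.685]
ft_force: [-1.9, 0.9, 4.9]
width: 0.719
```

```bash
python3 - <<'E'
from h import *
s=state();print({k:np.round(v,4) for k,v in s.items() if 'j' not in k});move([.6653,-.0734,.059],np.radians(96.5))
E
```

```text
{'time_s': np.float64(8.3), 'position': array([ 0.665 , -0.073 ,  0.0593]), 'tcp_rot': array([-3.1404e+00,  1.0000e-04,  1.6849e+00]), 'ft_force': array([-1.8837,  0.9413,  4.9225]), 'ft_torque': array([ 0.037 ,  0.3015, -0.0215]), 'width': np.float64(0.7195)}
shift [-0.0004  0.0003  0.0003] rotvec [-0.0012  0.0001  0.0007]
```

Call:
send_rows(rows=[0,0,0,0,0,0,0.0854,0,0,0,0,0,0,0.0854,0,0,0,0,0,0,0.0854,0,0,0,0,0,0,0.0854,0,0,-0.02,0,0,0,0.0854,0,0,-0.03,0,0,0,0.0854,0,0,-0.03,0,0,0,0.0854,0,0,-0.03,0,0,0,0.0854,0,0,-0.03,0,0,0,0.0854,0,0,0,0,0,0,0.0854,0,0,0,0,0,0,0.0854])

```text
time_s: 9.22
position: [0.6661, -0.0734, 0.2007]
tcp_rot: [3.14, 0.001, 1.685]
ft_force: [0.2, -0.2, 0.6]
width: 0.996
```

```bash
python3 - <<'E'
from m import *
d=wrist('w4');s=state();print(s['position'],s['tcp_rot'],s['time_s'])
cv2.imwrite('pics/w4b.png',cv2.convertScaleAbs(cv2.resize(d['color'][30:330,106:506],(800,600),interpolation=cv2.INTER_CUBIC),alpha=1.8))
E
```

```text
[ 0.66503921 -0.07281539  0.19890231] [-3.14044580e+00 -2.85841099e-04  1.68480757e+00] 9.2667
```

View pics/w4b.png

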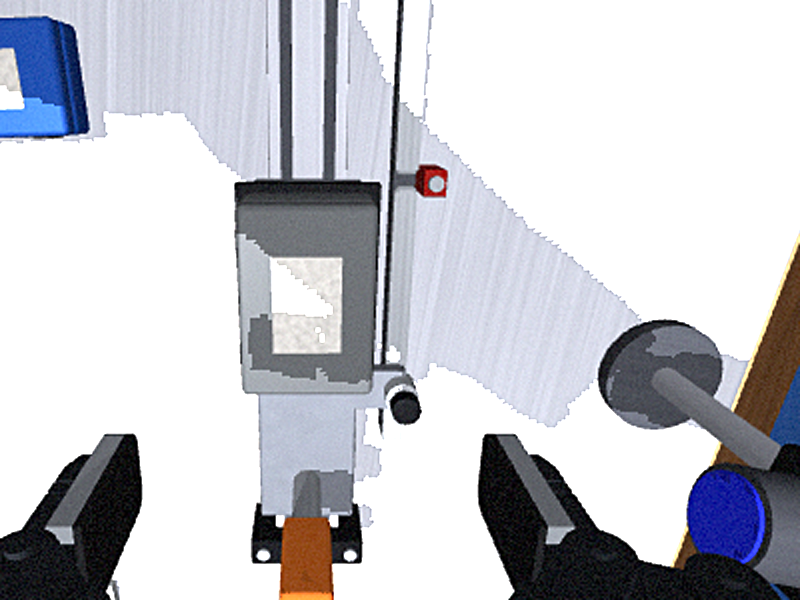

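```bash
python3 - <<'E'
from m import *
f=np.load('w4.npz');K,T=f['K'],f['T']
N=lambda p:np.array(p)*.5+(106,30)
B=lambda p,z:bp(K,T,N(p),z)[:2]
TL,TR=[B(p,.048) for p in ((235,182),(381,182))]
u=np.array([-np.sin(np.radians(6.5)),np.cos(np.radians(6.5))])
print(TL,TR,np.linalg.norm(TL-TR),'centre',(TL+TR)/2-u*.05)
ang=lambda v:np.degrees(np.arctan2(v[1],v[0]));print(ang(TR-TL))
fit(K,T,[N(p) for p in ((270,258),(343,258),(342,353),(272,353))],.09,0,0,'label')
fit(K,T,[N(p) for p in ((237,204),(380,204),(371,391),(244,391))],.09,0,0,'grey')
for a,b,z in (((283,178),(282,0),.026),((329,178),(334,0),.026),((387,365),(401,0),.024)): 
  a,b=B(a,z),B(b,z);print(a,b,ang(b-a))
print('marker',B((436,184),.03))
E
```

```text
[ 0.62543513 -0.02710896] [ 0.69619853 -0.01904456] 0.0712214405986804 centre [ 0.66647699 -0.07275535]
6.501541597692388
label [ 0.6659 -0.073 ] edges [31.9 44.9 32.3 44.9] dir03 -83.3 dir01 6.5
grey [ 0.6662 -0.071 ] edges [60.6 87.7 59.9 87.7] dir03 -83.8 dir01 6.5
[ 0.64788885 -0.02501737] [0.63914729 0.05779019] 96.02609900417939
[ 0.67178969 -0.02229315] [0.66380169 0.06061739] 95.5031659353687
[ 0.71896828 -0.12513536] [0.69582724 0.06459967] 96.95373757708029
marker [ 0.72708947 -0.0186236 ]
```

Call:
send_rows(rows=[0.0197,-0.0313,0,0,0,0,0.0854,0.0197,-0.0313,0,0,0,0,0.0854,0.0197,-0.0313,0,0,0,0,0.0854,0.0197,-0.0313,0,0,0,0,0.0854,0.0197,-0.0313,0,0,0,0,0.0854,0,0,0.01,0,0,-0.122,0.0854,0,0,0.01,0,0,-0.122,0.0854,0,0,0.01,0,0,-0.122,0.0854,0,0,0.01,0,0,-0.122,0.0854,0,0,0.01,0,0,-0.122,0.0854,0,0,0.01,0,0,-0.122,0.0854,0,0,0.01,0,0,-0.122,0.0854])

```text
time_s: 10.27
position: [0.4969, 0.0074, 0.1272]
tcp_rot: [-3.139, -0.004, 2.545]
ft_force: [-0.6, -1.0, -0.2]
width: 1.002
```

Call:
send_rows(rows=[0,0,0.01,0,0,-0.122,0.0854,0,0,0.01,0,0,-0.122,0.0854,0,0,0.01,0,0,-0.122,0.0854,0,0,0.01,0,0,-0.122,0.0854,0,0,0,0,0,-0.122,0.0854,0,0,0,0,0,-0.122,0.0854,0,0,0,0,0,0,0.0854,0,0,0,0,0,0,0.0854,0,0,0,0,0,0,0.0854])

```text
time_s: 11.02
position: [0.4975, 0.0071, 0.0884]
tcp_rot: [3.141, -0.003, -3.016]
ft_force: [-0.2, 0.5, -0.1]
width: 1.003
```

```bash
python3 - <<'E'
from m import *
d=wrist('w5');s=state();print(s['position'],s['tcp_rot'],s['time_s'],s['joint_positions']);move([.4985,.0072,.010],np.radians(187.5))
cv2.imwrite('pics/w5b.png',cv2.convertScaleAbs(cv2.resize(d['color'][80:305,106:406],(800,600),interpolation=cv2.INTER_CUBIC),alpha=1.3))
E
```

```text
[0.49768632 0.00714655 0.08855916] [ 3.14155354e+00 -2.84309041e-03 -3.01481457e+00] 11.0667 [-0.19399675  0.6512469   0.1828079   2.06195536 -0.25458774  0.45207124
  1.87983156]
shift [-0.001  -0.0001  0.0786] rotvec [ 0.     -0.0028 -0.0041]
```

View pics/w5b.png

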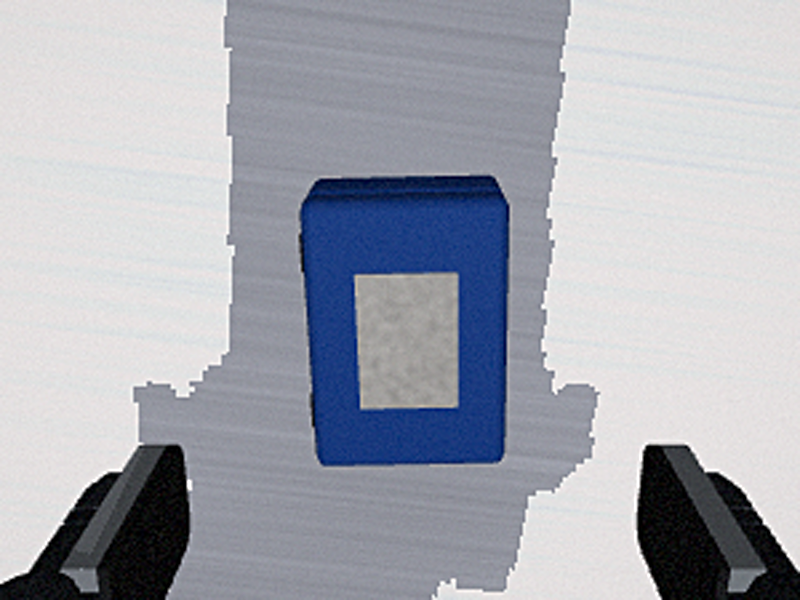

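```bash
python3 - <<'E'
from m import *
f=np.load('w5.npz');K,T=f['K'],f['T']
N=lambda p:np.array(p)*.375+(106,80)
fit(K,T,[N(p) for p in ((355,275),(459,272),(459,408),(361,409))],.034,0,0,'label')
fit(K,T,[N(p) for p in ((302,203),(508,201),(503,462),(320,465))],.034,0,0,'blue')
E
```

```text
label [0.4983 0.0063] edges [27.3 39.7 27.2 39.2] dir03 8.3 dir01 98.4
blue [0.4975 0.0062] edges [52.4 75.8 52.2 76.3] dir03 8.4 dir01 98.0
```

Call:
send_rows(rows=[0,-0.001,0.02,0,0,-0.016,0.0854,0,0,0.02,0,-0.002,0,0.0854,0,0,0.02,0,0,0,0.0854,0,0,0.019,0,0,0,0.0854,0,0,0,0,0,0,0.0854,0,0,0,0,0,0,0.042,0,0,0,0,0,0,0.042,0,0,0,0,0,0,0.042,0,0,0,0,0,0,0.042,0,0,0,0,0,0,0.042,0,0,0,0,0,0,0.042], grip_force=40)

```text
time_s: 11.98
position: [0.4988, 0.0061, 0.0112]
tcp_rot: [-3.141, 0.002, -2.997]
ft_force: [-1.4, -0.7, 7.0]
width: 0.62
```

```bash
python3 - <<'E'
from h import *
s=state();print({k:np.round(v,4) for k,v in s.items()})
E
```

```text
{'time_s': np.float64(11.9833), 'joint_positions': array([-0.1395,  0.7946,  0.1068,  2.0881, -0.2888,  0.2704,  1.9298]), 'joint_vel': array([ 0.0005, -0.0005, -0.0003, -0.0008,  0.001 , -0.0005, -0.0002]), 'joint_efforts': array([-6.93000e-02, -4.75157e+01,  2.08250e+00, -5.89020e+00,
       -2.49000e-02, -2.76000e-01,  5.70000e-03]), 'position': array([0.4988, 0.0061, 0.0112]), 'tcp_rot': array([-3.1415e+00,  2.0000e-03, -2.9967e+00]), 'ft_force': array([-1.4044, -0.748 ,  7.0123]), 'ft_torque': array([-0.0662,  0.2069, -0.02  ]), 'width': np.float64(0.6203)}
```

Call:
send_rows(rows=[0,0,-0.02,0,0,0,0.042,0,0,-0.035,0,0,0,0.042,0,0,-0.03,0,0,0.123,0.042,0,0,-0.03,0,0,0.123,0.042,0,0,-0.03,0,0,0.123,0.042,0,0,-0.03,0,0,0.123,0.042,0,0,-0.02,0,0,0.123,0.042,0,0,0,0,0,0.123,0.042,0,0,0,0,0,0.123,0.042,0,0,0,0,0,0.123,0.042,0,0,0,0,0,0.123,0.042,0,0,0,0,0,0.123,0.042])

```text
time_s: 12.98
position: [0.4978, 0.0065, 0.2053]
tcp_rot: [3.141, -0.001, 2.051]
ft_force: [0.1, -0.0, -1.4]
width: 0.618
```

Call:
send_rows(rows=[0,0,0,0,0,0.123,0.042,0,0,0,0,0,0.123,0.042,0,0,0,0,0,0.123,0.042,0,0,0,0,0,0,0.042,0,0,0,0,0,0,0.042])

```text
time_s: 13.4
position: [0.4978, 0.0064, 0.205]
tcp_rot: [-3.141, -0.0, 1.691]
ft_force: [0.0, 0.7, -2.0]
width: 0.62
```

```bash
python3 - <<'E'
from h import *
s=state();print(s['position'],s['tcp_rot'],s['width'],s['time_s']);move([.6653,-.0732,.17],np.radians(96.5))
E
```

```text
[0.49782364 0.00642845 0.2049603 ] [-3.14140523e+00 -1.61181910e-04  1.69144962e+00] 0.6202753192478963 13.4
shift [-0.0992  0.1567  0.0349] rotvec [-0.0002 -0.0002  0.0072]
```

Call:
send_rows(rows=[-0.0198,0.0313,0,0,0,0,0.042,-0.0198,0.0313,0,0,0,0,0.042,-0.0198,0.0313,0,0,0,0,0.042,-0.0198,0.0313,0,0,0,0,0.042,-0.02,0.0313,0,0,0,0.007,0.042,0,0,0.03,0,0,0,0.042,0,0,0.03,0,0,0,0.042,0,0,0.03,0,0,0,0.042,0,0,0,0,0,0,0.042,0,0,0,0,0,0,0.042,0,0,0,0,0,0,0.042])

```text
time_s: 14.32
position: [0.6661, -0.0747, 0.1166]
tcp_rot: [3.139, 0.001, 1.682]
ft_force: [1.1, -0.7, -2.2]
width: 0.622
```

```bash
python3 - <<'E'
from m import *
d=wrist('w6');s=state();print(s['position'],s['tcp_rot'],s['time_s']);move([.6653,-.0732,.101],np.radians(96.5))
cv2.imwrite('pics/w6b.png',cv2.convertScaleAbs(cv2.resize(d['color'][80:380,56:456],(800,600),interpolation=cv2.INTER_CUBIC),alpha=1.8))
E
```

```text
[ 0.66651455 -0.07484818  0.11733841] [3.13804794e+00 1.16055145e-03 1.68163098e+00] 14.3667
shift [ 0.0018 -0.0011  0.0163] rotvec [ 0.0035  0.0012 -0.0026]
```

View pics/w6b.png

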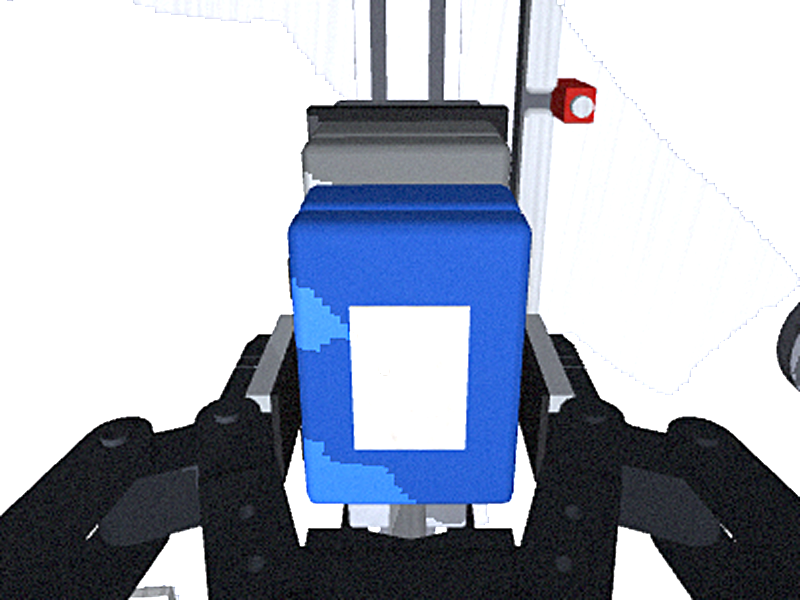

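```bash
python3 - <<'E'
from m import *
f=np.load('w6.npz');K,T=f['K'],f['T']
N=lambda p:np.array(p)*.5+(56,80)
B=lambda p,z:bp(K,T,N(p),z)[:2]
u=np.array([-np.sin(np.radians(6.5)),np.cos(np.radians(6.5))])
fit(K,T,[N(p) for p in ((349,306),(470,306),(467,450),(352,450))],.1403,0,0,'label')
a,b=B((303,145),.09),B((511,145),.09);print('grey front',a,b,np.linalg.norm(a-b),(a+b)/2-u*.0445,np.degrees(np.arctan2(*(b-a)[::-1])))
a,b=B((307,106),.048),B((507,106),.048);print('plate front',a,b,np.linalg.norm(a-b),(a+b)/2-u*.05)
a,b=B((290,226),.1403),B((530,226),.1403);print('blue front',a,b,np.linalg.norm(a-b),(a+b)/2-u*.0385)
s=state();print(s['position'],s['tcp_rot'])
E
```

```text
label [ 0.6665 -0.073 ] edges [27.1 39.6 28.3 39.6] dir03 -83.6 dir01 6.2
grey front [ 0.63093783 -0.03119175] [ 0.69086745 -0.02456196] 0.06029521995114457 [ 0.66594018 -0.0720908 ] 6.312756557620424
plate front [ 0.62518838 -0.0270071 ] [ 0.69552752 -0.01921247] 0.07076970512871564 [ 0.66601811 -0.07278838]
blue front [ 0.63679016 -0.03711651] [ 0.68777321 -0.03149782] 0.05129172507173242 [ 0.66664001 -0.07255968]
[ 0.66651455 -0.07484818  0.11733841] [3.13804794e+00 1.16055145e-03 1.68163098e+00]
```

Call:
send_rows(rows=[0,-0.0005,0.005,0.002,0,-0.002,0.042,0,0,0.005,0,0,0,0.042,0,0,0.003,0,0,0,0.042,0,0,0.001,0,0,0,0.042,0,0,0,0,0,0,0.042,0,0,0,0,0,0,0.042])

```text
time_s: 14.87
position: [0.6646, -0.0739, 0.1013]
tcp_rot: [-3.14, -0.001, 1.683]
ft_force: [-1.6, 1.1, 3.1]
width: 0.625
```

```bash
python3 - <<'E'
from h import *
s=state();print({k:np.round(v,4) for k,v in s.items() if 'j' not in k})
E
```

```text
{'time_s': np.float64(14.8667), 'position': array([ 0.6646, -0.0739,  0.1013]), 'tcp_rot': array([-3.1397e+00, -7.0000e-04,  1.6831e+00]), 'ft_force': array([-1.6493,  1.056 ,  3.0836]), 'ft_torque': array([0.2295, 0.2444, 0.019 ]), 'width': np.float64(0.6248)}
```

Call:
send_rows(rows=[0,0,0,0,0,0,0.0854,0,0,0,0,0,0,0.0854,0,0,0,0,0,0,0.0854,0,0,0,0,0,0,0.0854,0,0,-0.01,0,0,0,0.0854,0,0,-0.03,0,0,0,0.0854,0,0,-0.03,0,0,0,0.0854,0,0,-0.035,0,0,0,0.0854,0,0,0,0,0,0,0.0854,0,0,0,0,0,0,0.0854,0,0,0,0,0,0,0.0854])

```text
time_s: 15.78
position: [0.6646, -0.0739, 0.2061]
tcp_rot: [-3.14, -0.001, 1.683]
ft_force: [-0.1, 0.3, 0.1]
width: 1.003
```

```bash
python3 - <<'E'
from m import *
d=wrist('w7');s=state();print(s['position'],s['tcp_rot'],s['time_s'])
cv2.imwrite('pics/w7b.png',cv2.convertScaleAbs(cv2.resize(d['color'][60:360,106:506],(800,600),interpolation=cv2.INTER_CUBIC),alpha=1.8))
E
```

```text
[ 0.66412372 -0.07372554  0.20515404] [-3.13809650e+00 -9.92777326e-04  1.68284664e+00] 15.8333
```

View pics/w7b.png

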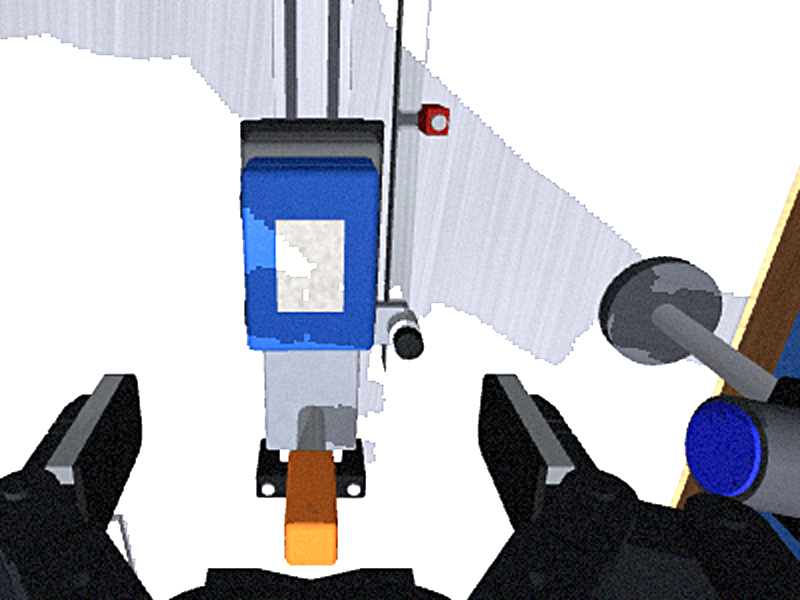

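```bash
python3 - <<'E'
from m import *
f=np.load('w7.npz');K,T=f['K'],f['T']
N=lambda p:np.array(p)*.5+(106,60)
B=lambda p,z:bp(K,T,N(p),z)[:2]
u=np.array([-np.sin(np.radians(6.5)),np.cos(np.radians(6.5))])
fit(K,T,[N(p) for p in ((275,220),(344,220),(344,312),(277,312))],.124,0,0,'label')
fit(K,T,[N(p) for p in ((243,168),(379,168),(375,349),(248,349))],.124,0,0,'blue')
a,b=B((241,121),.048),B((384,121),.048);c=(a+b)/2-u*.05;print('plate',np.linalg.norm(a-b),c)
fit(K,T,[N(p) for p in ((285,523),(337,523),(335,565),(286,565))],.141,0,0,'handle')
g=c-u*.125;print('handle pred',g);move([*g,.21],np.radians(96.5));
E
```

```text
label [ 0.6652 -0.0725] edges [27.1 39.5 27.7 39.5] dir03 -83.0 dir01 6.4
blue [ 0.6655 -0.0708] edges [51.8 77.1 53.7 77.2] dir03 -83.4 dir01 6.4
plate 0.07100966138479127 [ 0.66658835 -0.07298918]
handle [ 0.6795 -0.1966] edges [22.8 23.7 22.1 23.7] dir03 -84.1 dir01 6.5
handle pred [ 0.68073875 -0.19718566]
shift [-0.1245  0.0027 -0.005 ] rotvec [-0.0035 -0.001  -0.0014]
```

Call:
send_rows(rows=[-0.0311,0.0005,0,-0.003,0,0,0.0854,-0.0311,0.0005,0,0,0,0,0.0854,-0.0311,0.0005,0,0,0,0,0.0854,-0.0311,0.0005,0,0,0,0,0.0854,0,0,0.026,0,0,0,0.0854,0,0,0.026,0,0,0,0.0854,0,0,0.026,0,0,0,0.0854,0,0,0.026,0,0,0,0.0854,0,0,0,0,0,0,0.0854,0,0,0,0,0,0,0.0854,0,0,0,0,0,0,0.0854])

```text
time_s: 16.75
position: [0.6811, -0.1981, 0.1026]
tcp_rot: [3.14, 0.001, 1.683]
ft_force: [0.4, -0.7, 0.5]
width: 1.002
```

```bash
python3 - <<'E'
from h import *
s=state();print({k:np.round(v,4) for k,v in s.items() if 'j' not in k});move([.680,-.197,.099],np.radians(96.5))
E
```

```text
{'time_s': np.float64(16.75), 'position': array([ 0.6811, -0.1981,  0.1026]), 'tcp_rot': array([3.1403e+00, 9.0000e-04, 1.6827e+00]), 'ft_force': array([ 0.4094, -0.6774,  0.5456]), 'ft_torque': array([-0.0265,  0.002 ,  0.0066]), 'width': np.float64(1.0024)}
shift [ 0.0012 -0.001   0.0036] rotvec [ 0.0012  0.0009 -0.0015]
```

Call:
send_rows(rows=[0.001,-0.001,0.003,0,0,0,0.0854,0,0,0,0,0,0,0.06,0,0,0,0,0,0,0.04,0,0,0,0,0,0,0.03,0,0,0,0,0,0,0.02,0,0,0,0,0,0,0.015,0,0,0,0,0,0,0.015,0,0,0,0,0,0,0.015,0,0,0,0,0,0,0.015,0,0,0,0,0,0,0.015,0,0,0,0,0,0,0.015], grip_force=60)

```text
time_s: 17.67
position: [0.6789, -0.1971, 0.0995]
tcp_rot: [-3.141, -0.0, 1.682]
ft_force: [-3.7, 0.9, 6.2]
width: 0.272
```

```bash
python3 - <<'E'
from h import *
s=state();print({k:np.round(v,4) for k,v in s.items() if 'j' not in k})
E
```

```text
{'time_s': np.float64(17.6667), 'position': array([ 0.6789, -0.1971,  0.0995]), 'tcp_rot': array([-3.1415e+00, -2.0000e-04,  1.6823e+00]), 'ft_force': array([-3.7044,  0.9001,  6.1561]), 'ft_torque': array([ 0.0589,  0.7859, -0.0344]), 'width': np.float64(0.2724)}
```

Call:
send_rows(rows=[0.001,0,0,0,0,0,0.015,0.002,0,0,0,0,0,0.015,0.004,0,0,0,0,0,0.015,0.006,0,0,0,0,0,0.015,0.006,0,0,0,0,0,0.015,0.006,0,0,0,0,0,0.015,0.006,0,0,0,0,0,0.015,0.006,0,0,0,0,0,0.015,0.006,0,0,0,0,0,0.015,0.004,0,0,0,0,0,0.015,0.002,0,0,0,0,0,0.015,0.001,0,0,0,0,0,0.015])

```text
time_s: 18.67
position: [0.6735, -0.1478, 0.0994]
tcp_rot: [3.141, 0.001, 1.682]
ft_force: [-4.3, -3.5, 5.4]
width: 0.269
```

```bash
cat > st.py <<'E'
from h import *
s=state();u=np.array([-np.sin(np.radians(6.4)),np.cos(np.radians(6.4)),0]);v=np.array([u[1],-u[0],0])
d=np.array(s['position'])-[.6789,-.1971,.0995]
print(s['time_s'],'along',np.round(d@u*1e3,2),'lat',np.round(d@v*1e3,2),'z',np.round(d[2]*1e3,2),'F along/lat/z',np.round([s['ft_force']@u,s['ft_force']@v,s['ft_force'][2]],2),'rot',np.round(s['tcp_rot'],4),'T',np.round(s['ft_torque'],2),s['width'])
E
python3 st.py
```

```text
18.6667 along 49.62 lat 0.11 z -0.06 F along/lat/z [-3.01 -4.64  5.44] rot [3.1414e+00 1.1000e-03 1.6823e+00] T [-0.49  0.88 -0.04] 0.26922803331523365
```

Call:
send_rows(rows=[0.001,-0.0005,0,0,0,0,0.015,0.002,0,0,0,0,0,0.015,0.004,0,0,0,0,0,0.015,0.006,0,0,0,0,0,0.015,0.006,0,0,0,0,0,0.015,0.006,0,0,0,0,0,0.015,0.006,0,0,0,0,0,0.015,0.005,0,0,0,0,0,0.015,0.004,0,0,0,0,0,0.015,0.002,0,0,0,0,0,0.015,0.001,0,0,0,0,0,0.015,0,0,0,0,0,0,0.015])

```text
time_s: 19.67
position: [0.6687, -0.104, 0.0994]
tcp_rot: [3.141, -0.0, 1.683]
ft_force: [-3.2, -1.8, 8.1]
width: 0.272
```

```bash
python3 st.py
```

```text
19.6667 along 93.69 lat 0.19 z -0.07 F along/lat/z [-1.41 -3.4   8.05] rot [ 3.1406e+00 -2.0000e-04  1.6828e+00] T [-0.33  0.82 -0.1 ] 0.271632392591247
```

Call:
send_rows(rows=[0.001,0,0,0,0,0,0.015,0.001,0,0,0,0,0,0.015,0,0,0,0,0,0,0.015])

```text
time_s: 19.92
position: [0.6685, -0.1023, 0.0994]
tcp_rot: [3.141, 0.0, 1.683]
ft_force: [-3.7, -2.0, 6.9]
width: 0.272
```

```bash
python3 st.py
```

```text
19.9167 along 95.38 lat 0.2 z -0.07 F along/lat/z [-1.55 -3.91  6.85] rot [3.1406e+00 1.0000e-04 1.6827e+00] T [-0.42  0.86 -0.12] 0.2721118733855166
```

Call:
send_rows(rows=[0.001,0,0,0,0,0,0.015,0.001,0,0,0,0,0,0.015,0,0,0,0,0,0,0.015])

```text
time_s: 20.17
position: [0.6682, -0.1003, 0.0994]
tcp_rot: [3.141, 0.0, 1.683]
ft_force: [-3.4, -2.2, 7.5]
width: 0.276
```

```bash
python3 st.py
```

```text
20.1667 along 97.37 lat 0.19 z -0.08 F along/lat/z [-1.78 -3.66  7.52] rot [3.1406e+00 1.0000e-04 1.6826e+00] T [-0.5   0.86 -0.12] 0.2758175366811571
```

Call:
send_rows(rows=[0.001,0,0,0,0,0,0.015,0,0,0,0,0,0,0.015])

```text
time_s: 20.33
position: [0.6681, -0.0994, 0.0994]
tcp_rot: [3.141, 0.0, 1.683]
ft_force: [-3.2, -2.6, 7.7]
width: 0.279
```

Call:
send_rows(rows=[0.001,0,0,0,0,0,0.015,0,0,0,0,0,0,0.015])

```text
time_s: 20.5
position: [0.668, -0.0984, 0.0994]
tcp_rot: [3.141, 0.0, 1.683]
ft_force: [-4.0, -2.2, 6.7]
width: 0.268
```

Call:
send_rows(rows=[0.001,0,0,0,0,0,0.015,0,0,0,0,0,0,0.015])

```text
time_s: 20.67
position: [0.6679, -0.0974, 0.0994]
tcp_rot: [3.141, 0.0, 1.683]
ft_force: [-3.4, -2.8, 7.3]
width: 0.276
```

Call:
send_rows(rows=[0.001,0,0,0,0,0,0.015,0,0,0,0,0,0,0.015])

```text
time_s: 20.83
position: [0.6678, -0.0964, 0.0994]
tcp_rot: [3.141, 0.0, 1.683]
ft_force: [-3.9, -1.9, 7.9]
width: 0.268
```

```bash
python3 st.py
```

```text
20.8333 along 101.3 lat 0.19 z -0.07 F along/lat/z [-1.5  -4.08  7.88] rot [3.1405e+00 2.0000e-04 1.6826e+00] T [-0.49  0.83 -0.12] 0.26831286509531005
```

Call:
send_rows(rows=[0.001,0,0,0,0,0,0.015,0,0,0,0,0,0,0.015])

```text
time_s: 21.0
position: [0.6677, -0.0954, 0.0994]
tcp_rot: [3.141, 0.0, 1.683]
ft_force: [-3.7, -2.5, 7.8]
width: 0.273
```

Call:
send_rows(rows=[0.001,0,0,0,0,0,0.015,0,0,0,0,0,0,0.015])

```text
time_s: 21.17
position: [0.6676, -0.0944, 0.0994]
tcp_rot: [3.141, 0.0, 1.683]
ft_force: [-3.1, -2.1, 7.8]
width: 0.276
```

Call:
send_rows(rows=[0.001,0,0,0,0,0,0.015,0,0,0,0,0,0,0.015])

```text
time_s: 21.33
position: [0.6674, -0.0934, 0.0994]
tcp_rot: [3.141, 0.0, 1.683]
ft_force: [-4.0, -2.8, 7.4]
width: 0.272
```

Call:
send_rows(rows=[0.001,0,0,0,0,0,0.015,0,0,0,0,0,0,0.015])

```text
time_s: 21.5
position: [0.6674, -0.0924, 0.0994]
tcp_rot: [3.141, 0.0, 1.683]
ft_force: [-3.4, -2.4, 7.7]
width: 0.275
```

```bash
python3 st.py
```

```text
21.5 along 105.32 lat 0.19 z -0.06 F along/lat/z [-2.03 -3.6   7.65] rot [3.1405e+00 1.0000e-04 1.6825e+00] T [-0.5   0.8  -0.08] 0.2746268726508705
```

Call:
send_rows(rows=[0.001,0,0,0,0,0,0.015,0,0,0,0,0,0,0.015])

```text
time_s: 21.67
position: [0.6673, -0.0915, 0.0994]
tcp_rot: [3.141, 0.0, 1.683]
ft_force: [-2.7, -2.4, 8.1]
width: 0.275
```

Call:
send_rows(rows=[0.001,0,0,0,0,0,0.015,0,0,0,0,0,0,0.015])

```text
time_s: 21.83
position: [0.6671, -0.0905, 0.0995]
tcp_rot: [3.141, 0.0, 1.683]
ft_force: [-4.0, -2.7, 7.5]
width: 0.271
```

Call:
send_rows(rows=[0.001,0,0,0,0,0,0.015,0,0,0,0,0,0,0.015])

```text
time_s: 22.0
position: [0.667, -0.0891, 0.0994]
tcp_rot: [3.141, -0.0, 1.683]
ft_force: [-3.3, -1.6, 8.3]
width: 0.27
```

Call:
send_rows(rows=[0.001,0,0,0,0,0,0.015,0,0,0,0,0,0,0.015])

```text
time_s: 22.17
position: [0.6668, -0.0874, 0.0994]
tcp_rot: [3.141, -0.001, 1.683]
ft_force: [-3.7, -0.1, 8.7]
width: 0.276
```

```bash
python3 st.py
```

```text
22.1667 along 110.35 lat 0.22 z -0.08 F along/lat/z [ 0.33 -3.68  8.73] rot [ 3.1408e+00 -1.4000e-03  1.6830e+00] T [-0.2   0.91 -0.06] 0.27587700323659253
```

Call:
send_rows(rows=[0.001,0,0,0,0,0,0.015,0,0,0,0,0,0,0.015])

```text
time_s: 22.33
position: [0.6666, -0.0855, 0.0994]
tcp_rot: [3.141, -0.003, 1.683]
ft_force: [-5.5, 2.7, 9.6]
width: 0.277
```

```bash
python3 st.py
```

```text
22.3333 along 112.32 lat 0.23 z -0.06 F along/lat/z [ 3.29 -5.16  9.64] rot [ 3.1410e+00 -2.9000e-03  1.6834e+00] T [ 0.06  1.   -0.11] 0.2771388407232838
```

Call:
send_rows(rows=[0.001,0,0,0,0,0,0.015,0,0,0,0,0,0,0.015])

```text
time_s: 22.5
position: [0.6664, -0.0841, 0.0994]
tcp_rot: [3.141, -0.003, 1.684]
ft_force: [-4.4, 1.6, 8.9]
width: 0.273
```

```bash
python3 st.py
```

```text
22.5 along 113.72 lat 0.21 z -0.11 F along/lat/z [ 2.07 -4.22  8.87] rot [ 3.1412 -0.0033  1.6837] T [ 0.08  1.02 -0.2 ] 0.27251716366650486
```

Call:
send_rows(rows=[0.001,0,0,0,0,0,0.015,0,0,0,0,0,0,0.015])

```text
time_s: 22.67
position: [0.6664, -0.084, 0.0994]
tcp_rot: [3.141, -0.002, 1.683]
ft_force: [-4.0, -0.2, 8.8]
width: 0.278
```

```bash
python3 st.py
```

```text
22.6667 along 113.81 lat 0.21 z -0.07 F along/lat/z [ 0.26 -3.96  8.84] rot [ 3.1409e+00 -1.9000e-03  1.6833e+00] T [-0.18  0.92 -0.16] 0.27790092024924845
```

Call:
send_rows(rows=[0.001,0,0,0,0,0,0.015,0.001,0,0,0,0,0,0.015,0,0,0,0,0,0,0.015])

```text
time_s: 22.92
position: [0.6664, -0.0838, 0.0994]
tcp_rot: [3.14, 0.001, 1.682]
ft_force: [-3.0, -3.0, 6.5]
width: 0.271
```

```bash
python3 st.py
```

```text
22.9167 along 114.02 lat 0.21 z -0.08 F along/lat/z [-2.65 -3.35  6.5 ] rot [3.1404e+00 7.0000e-04 1.6825e+00] T [-0.55  0.82 -0.09] 0.2707726647578423
```

Call:
send_rows(rows=[-0.001,0,0,0,0,0,0.015,-0.001,0,0,0,0,0,0.015,0,0,0,0,0,0,0.015,0,0,0,0,0,0,0.015])

```text
time_s: 23.25
position: [0.6664, -0.084, 0.0994]
tcp_rot: [3.141, -0.002, 1.683]
ft_force: [-4.7, -0.6, 8.7]
width: 0.271
```

```bash
python3 st.py; python3 - <<'E'
from m import *
d=wrist('w8');d2=snapshot('scene');a=cv2.convertScaleAbs(cv2.resize(d['color'],(480,360)),alpha=1.6)
b=cv2.resize(d2['color'][150:280,150:310],(320,260),interpolation=cv2.INTER_CUBIC)
m=np.zeros((600,800,3),np.uint8);w=d['color'][60:360,56:456];m[:]=cv2.convertScaleAbs(cv2.resize(w,(800,600),interpolation=cv2.INTER_CUBIC),alpha=1.8);m[340:,480:]=b
cv2.imwrite('pics/w8b.png',m)
E
```

```text
23.25 along 113.83 lat 0.19 z -0.1 F along/lat/z [-0.09 -4.78  8.69] rot [ 3.1410e+00 -2.2000e-03  1.6831e+00] T [-0.18  0.97 -0.15] 0.2709873932004388
```

View pics/w8b.png

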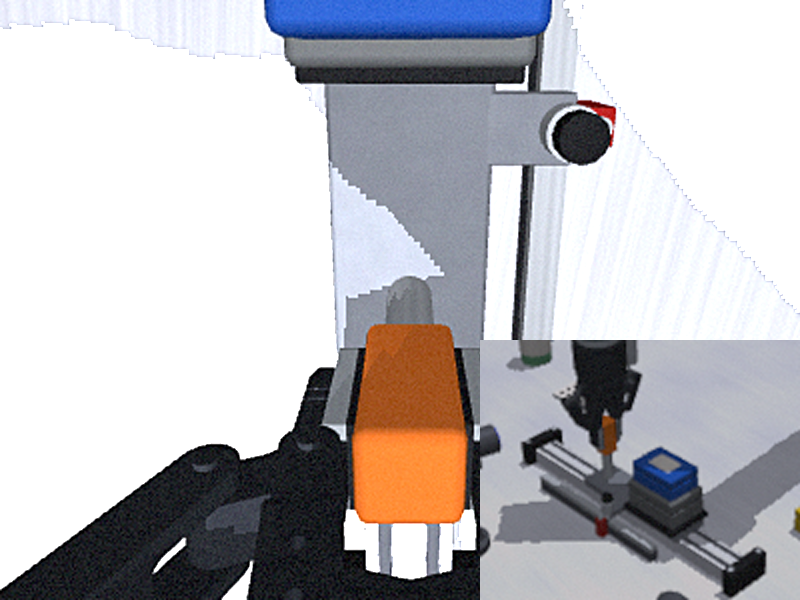

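```bash
python3 -c "
from workcell import job_done;print(job_done())"
```

```text
the job is handed in; nothing more can be done
None
```

The job is done and handed in at 23.3 s of the 69 s allowed. The grey case is centred on the plate with the blue case centred on top of it. The carriage is pushed to the notch, and the gripper is still holding the handle there.

- **Column before the slide:** measured in the wrist images, the grey case was about 1 mm off the plate's centre and the blue case about 1.5 mm. Both were parallel to the rail within about 0.5°. The outline-corner fits put each centre about 2 mm off along the rail, so they disagree slightly with the label fits.
- **Notch:** after a steady drag of about 1.5–2.8 N, the ball pulled the carriage forward with up to 3.3 N. It settled after 113.8 mm of travel, where I expected 112 ± 6 mm from the marker. A further 2 mm of commanded push then moved it only 0.2 mm, against 2.7 N. I took that push back, leaving about 0 N along the rail.
- **Final picture:** the column is still stacked and looks square, and the knob is beside the red marker. This was judged by eye and not re-measured after the slide. I did not command or see any contact with the yellow case or the bystanders.
- **Residual load:** I left about 5 N sideways and 9 N vertically on the gripped handle, well under the limits.

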